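# Stage the jar, then hold the sprung bin lid just below balance

### The arm

A 7-joint arm with a two-finger parallel gripper is mounted at the origin on the work surface; the furniture and walls round the work are solid. World frame = base frame: x ahead of the robot, y to its left, z up, the work surface at z = 0. Lengths are in mm, angles in rad, forces in N, time in s.
With the tool pointing down it reaches from about 400 to 875 mm from the base axis. Payload 4.4 kg.
Tool frame: the origin (TCP) lies at the very end of the fingers, on their centre line; the grasp point (between the pads) lies 19 mm behind it; z points along the fingers, y is the line along which they close (so a half turn about z gives the same grasp; the last joint's range is limited). The gripper opens to 85 mm and grips with 20 to 120 N. Pads are 22 mm wide; open, the fingers measure 114 mm over their backs; the gripper's body (76 mm by 85 mm) begins 54 mm behind the grasp point. The pads swing forward as they close: fully open they stand 13 mm farther back than shut.
Start: joints at [-1.407, 0.628, 0.038, 1.517, -0.027, 0.996, -0.02], TCP at [148.032, 632.933, 206.413] pointing down, gripper open.
Joint ranges: [-3.06, 3.06], [-0.37, 2.12], [-1.25, 1.32], [0.18, 2.47], [-1.1, 4.24], [0.23, 1.98], [-2.94, 2.94]. Speed limits (rad/s): [2.57, 2.57, 3.14, 3.14, 3.14, 3.14, 3.14].

### API

Orientations are given as [roll, pitch, yaw] about the fixed x, y, z axes, in that order (R = Rz(yaw) Ry(pitch) Rx(roll)).
In Python, from cell import read_state, get_image, camera_params, finish_job gives the robot as it stands.
- The arm moves only by the tool arm_command, never from a script. Its argument "deltas" is a list of rows, each an object of numbers: "dx", "dy", "dz": the shift along the world's x, y, z in m; "yaw": the turn about the world's z in degrees; "jaw": the opening, from 0 (shut) to 1 (fully open). A call has 1 to 20 rows; each row is the pose to reach, as a shift and turn from the pose commanded when the call began; what a row does not reach only later rows make up. A row lasts 1/10 s, in which the tool goes at most 50 mm and 8.59 degrees, less where a joint would pass 70% of its speed; a pose out of reach is approached as far as the arm can. A call with a gripper value outside its range is refused whole. The fingers move at their own pace and stop on an object; the grip force is fixed at half the most. Time passes only in rows, so rows that repeat a pose let the fingers close. It gives the time, the measured TCP pose, the force, the opening and the grip force at its end, in the units of the state.
- read_state(): the state, without advancing time (a new reading comes with each control period).
- get_image(name): name is "side" or "top"; returns (picture, depth): 384x512x3 uint8, red, green, blue; 384x512 float32, mm along the optical axis (not along the pixel's ray), 0 where there is no reading.
- camera_params(name): a dict with "camera_matrix" (3x3 intrinsics, pixels), "k1" (the pictures are not rectified: a ray, as slopes to the right and down, at radius r is drawn at 1 + k1 r^2 times it, then the intrinsics apply), "extrinsics" (4x4, takes a point from camera to world coordinates). Camera axes: x right, y down, z forward; pixel columns grow to the right and rows downward; lengths in mm; the calibration is good to about 2 mm. A picture is of the moment at which its call begins. camera_params takes no time and is no camera call.
- finish_job(): hands the job in; it is judged then, once.
The state is a dict: "clock": time; "qpos": joint angles; "qd": joint speeds; "tau": joint torques, N m; "eef_pos": TCP position; "tool_rot": TCP orientation; "force": force on the tool from outside, world axes, zero at the start; "torque": the same for the moment, N m; "width": finger opening in mm; "gripper_force": force on a finger pad.
Only numpy, scipy, OpenCV 4.12 (cv2) and the standard library are available. Lean on these libraries where they do the work, as an engineer would, in place of code of your own. Each camera call takes 0.05 s, during which the arm holds its last target. There are 200 camera calls.

### The job

First stand the short wide jar upright in the middle of the low plywood stand, setting it down gently, and let go of it. Then take the sprung lid of the grey bin by its bar, raise it past its balance point (where the spring starts to carry it open) without letting it swing fully open, ease it back and hold it still with the fingers just below that point, about 5 to 10 degrees short of it, so that a colleague can load the jar and the lid will drop shut by itself afterwards. Finish while holding the lid there; leave the jar standing on the stand and the other things on the bench alone.

Things in the scene. Friction and masses are not known exactly. Their poses are not given: they have to be found in the camera images.
- jar: Short wide white plastic jar with a steel screw lid and a paper label, 56 mm diameter (lid 50 mm), 85 mm tall, about 0.25 kg, closed, standing upright. Origin: centre of its underside, z up.
- flask: Bystander: slim white bottle, 38 mm diameter, 130 mm tall, standing upright near the jar (the two may have swapped places). Origin: centre of its underside. Leave alone.
- date_stamp: Bystander: hand stamp with a turned knob handle, 32 x 48 x 77 mm tall, loose. Origin: centre of its underside. Leave alone.
- masking_roll: Bystander: roll of masking tape lying flat, 96 mm diameter, 25 mm high, loose. Origin: centre of its underside. Leave alone.
- stand_top (a point): Centre of the flat top of the fixed, low plywood stand (110 x 110 mm, top 40 mm above the bench, aluminium strips on two sides). z up.
- bin: Fixed grey sheet-metal bin, 150 mm deep (its x) x 160 mm wide (its y) x 104 mm tall, with the sprung lid. Origin: centre of its underside; its -x axis is the front, on the robot's side; it may be turned a little (yaw). Its lid is hinged along the back rim.
- lid_hinge (a point): Middle of the hinge pin behind the bin's back rim, 83 mm behind the bin's origin (+x of the bin) and 110 mm above the bench. The pin runs along the bin's y axis. The bar lies at the pin + 200 mm x (cos(lid angle) towards the bin's front, sin(lid angle) up).
- lid_bar (a point): Middle of the lid's round steel pull bar: 12 mm diameter, 118 mm long, parallel to the hinge pin, 200 mm from it, on two thin end arms (100 mm clear between), 30 mm open gap to the lid's edge. Lid shut: in front of the bin, 110 mm above the bench; moves with the lid. Being round, it can turn between finger pads while the tool keeps pointing down.
- lid (a joint): Opening angle of the lid, rad: 0 shut (bar level with the pin), 1.6 at the open stop (bar above the pin). Lid 0.85 kg; its spring balances it at 0.95 rad (54 degrees): below, it falls shut by itself; above, the spring swings it open; no friction holds it. Lifting at the bar takes under 2 N. Just below balance, as wanted at the end: 0.68 to 0.92 rad, best about 0.82.
- stand: The stand itself, fixed; origin at the centre of its underside on the bench.

How it is judged:
By the outcome, as a careful person would: the job done as asked, in the order asked, and still so for the second after the job is handed in, while the arm keeps its last pose, push and grip.
It also fails if it takes over 67 s, if anything falls off the work surface, if the arm or the gripper's body presses on something with over 40 N, if the wrist force passes 120 N, or if a joint passes its speed limit or range.

## Working session

There is one attempt and no reset: what is moved stays moved. The work goes in short steps, Python scripts to look and compute and a tool call to move; the robot and the scene stay as the last step left them, time stands still between calls to the robot, and variables do not carry over. Pictures are saved under pics/ and viewed, at most 10 in all, crops included, and the job is handed in when it is done.

Besides the shell and the picture viewer there is one more tool, called as name(argument=value, ...), one argument or row to a line, values as JSON. arm_command: Moves the arm, as the interface text tells. Its arguments: {"type":"object","properties":{"deltas":{"type":"array"}},"required":["deltas"]}

```bash
mkdir -p pics; ls; cat > h.py <<'E'
import numpy as np, cv2
from cell import read_state,get_image,camera_params,finish_job
def shot(n,tag):
    im,d=get_image(n); cv2.imwrite(f'pics/{tag}.png',im[:,:,::-1]); np.savez(f'{tag}.npz',im=im,d=d); return im,d
def world(n,d):
    p=camera_params(n); K=np.array(p['camera_matrix'],float); k=p['k1']; T=np.array(p['extrinsics'])
    v,u=np.mgrid[:d.shape[0],:d.shape[1]].astype(float)
    pts=cv2.undistortPoints(np.stack([u,v],-1).reshape(-1,1,2),K,np.array([k,0,0,0],float)).reshape(*d.shape,2)
    P=np.dstack([pts[...,0]*d,pts[...,1]*d,d])
    W=P@T[:3,:3].T+T[:3,3]; W[d==0]=np.nan
    return W
E
python3 - <<'E'
from h import *
for n in('top','side'):
    im,d=shot(n,n+'0'); p=camera_params(n); print(n,np.round(np.array(p['extrinsics']),2).tolist(),p['k1'])
a=cv2.imread('pics/top0.png');b=cv2.imread('pics/side0.png')
s=read_state();print(s['clock'],s['eef_pos'],s['tool_rot'],s['width'])
E
```

```text
pics
top [[0.0, -1.0, 0.08, 406.63], [-1.0, 0.0, 0.02, 82.62], [-0.02, -0.08, -1.0, 1383.55], [0.0, 0.0, 0.0, 1.0]] 0.010871827106834852
side [[0.99, -0.09, 0.1, 396.12], [-0.14, -0.56, 0.82, -906.33], [-0.02, -0.82, -0.57, 807.3], [0.0, 0.0, 0.0, 1.0]] -0.04928375547340485
0.1 [147.88510832 632.3451292  205.58585957] [-3.13991157e+00  2.52644547e-05  2.91183003e+00] 85.33609849391979
```

View pics/top0.png

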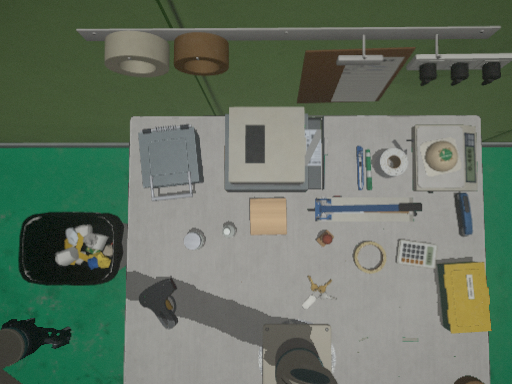

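View pics/side0.png

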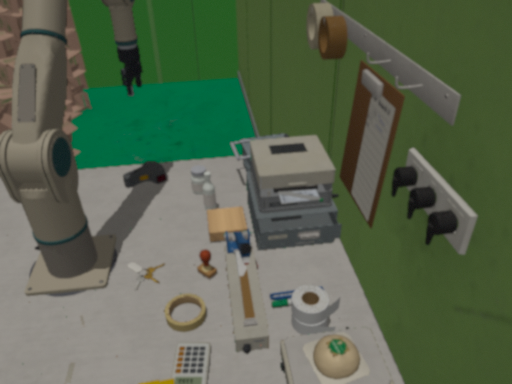

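The top view shows the jar at (194,240), the flask at (229,229), the stand at (268,216), the bin at (170,160) with its bar near row 195, and a tall printer to the right of the bin. In the side view the printer hides the bin.

```bash
python3 - <<'E'
from h import *
z=np.load('top0.npz');d=z['d'];W=world('top',d)
def box(r0,r1,c0,c1,lo,hi,name):
    w=W[r0:r1,c0:c1].reshape(-1,3);w=w[(w[:,2]>lo)&(w[:,2]<hi)]
    r=cv2.minAreaRect(w[:,:2].astype(np.float32)); (cx,cy),rad=cv2.minEnclosingCircle(w[:,:2].astype(np.float32))
    print(name,len(w),'med',np.round(np.median(w,0)),'min',np.round(w.min(0)),'max',np.round(w.max(0)),'rect',np.round(np.array(r[0])),np.round(r[1]),round(r[2],1),'circ',round(cx),round(cy),round(rad))
box(225,255,178,212,70,95,'jar')
box(215,243,215,243,60,140,'flask')
box(190,242,244,295,34,48,'stand')
box(120,210,130,208,90,125,'bin all')
box(184,206,140,206,95,125,'bar')
box(130,186,135,205,95,125,'lid')
box(122,134,135,200,95,140,'hinge')
print('bench',np.nanmedian(W[270:280,220:250,2]))
box(105,195,220,325,60,400,'printer')
w=W[184:206,140:206]
print(np.round(w[::2,::4,2]).astype(float))
a=cv2.imread('pics/top0.png')[110:260,120:300];cv2.imwrite('pics/c1.png',cv2.resize(a,None,fx=4,fy=4,interpolation=cv2.INTER_CUBIC))
E
```

```text
jar 236 med [356. 309.  84.] min [332. 285.  71.] max [379. 334.  91.] rect [356. 310.] [46. 48.] 0.1 circ 355 310 25
flask 135 med [388. 202.  88.] min [370. 186.  61.] max [405. 223. 133.] rect [388. 205.] [37. 35.] 89.4 circ 387 205 19
stand 1285 med [429.  89.  39.] min [375.  35.  34.] max [505. 153.  47.] rect [440.  94.] [130. 118.] 0.1 circ 441 94 86
bin all 3519 med [598. 376. 109.] min [473. 287.  90.] max [695. 467. 124.] rect [585. 376.] [214. 165.] 6.4 circ 587 376 123
bar 283 med [490. 383. 113.] min [473. 305.  96.] max [520. 449. 121.] rect [497. 377.] [ 47. 143.] 0.9 circ 503 377 73
lid 3083 med [598. 378. 109.] min [516. 287.  96.] max [678. 467. 123.] rect [596. 377.] [163. 178.] 0.5 circ 602 376 113
hinge 417 med [677. 370. 110.] min [666. 303. 101.] max [695. 467. 124.] rect [681. 385.] [164.  28.] 89.6 circ 668 385 82
bench -1.6057051786890497
printer 8106 med [602.  75. 234.] min [504. -75.  60.] max [725. 215. 243.] rect [614.  70.] [290. 220.] 89.7 circ 614 72 178
[[  2. 109. 106. 116. 109. 111. 107. 110.  60.  47.  30.  -2.   0.   1.
   -3.  -4.  -0.]
 [ -1.
[... 194 characters left out ...]
.  -1.  -1.  -1.  -1.  -4.  -4.  -2.  -4.   2.   5.
   -3.  -1.  -5.]
 [ -2.  -2.   1. 114.  -7.   8.   1.  -6.  -2.   5.   3.  -0.  -1. 111.
   -5.  -2.  -6.]
 [ -3.   2.  nan 116.   1.   0.  -1.  -5. 111. 120. 118. 117. 118. 116.
   -7.  -2.   1.]
 [ -2.  -3.  -5. 109. 111. 115. 114. 114. 115. 111. 114. 115. 114.  -3.
    3.  -1.  -2.]
 [ -2.  -0.   1. 118. 117. 114. 113. 110. 107.  -1.  -5.  -2.  -4.  -1.
   -2.  -5.   0.]
 [  1.   1.  -2. 110.   2.   0.  -2.   6.   0.   5.   1.  -1.   0.  -0.
    2.   2.  -5.]
 [ -4.   2.   3.  -8.   0.   3.  -5.  -2.  -2.  -3.  -3.   3.  -4.   4.
   -2.  -5.  -2.]
 [ -4.  -4.  -1.  -5.  -0.  -5.   3.  -2.   2.   0.  -2.   4.   4.  -0.
   -3.   4.  -1.]]
```

View pics/c1.png

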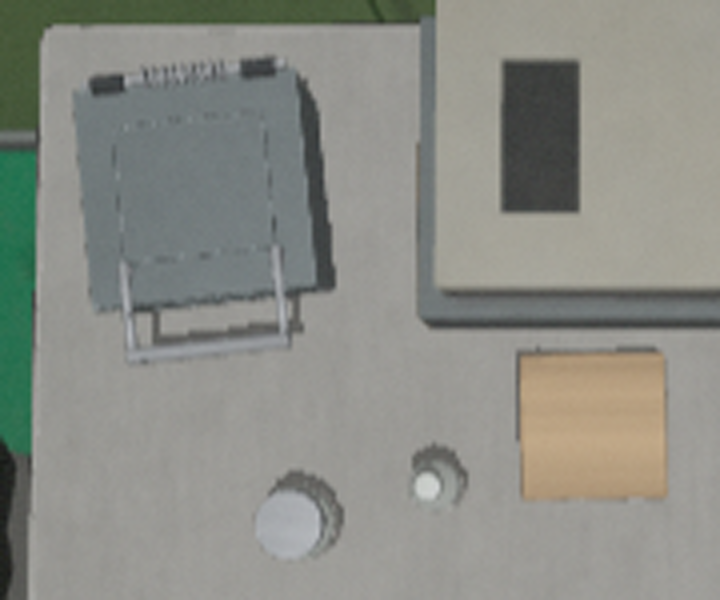

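The crop shows the jar lid centred at (289,523), the flask neck at (427,486) and the stand spanning (518–666, 350–498). The bin is turned slightly, with its bar running from (127,356) to (290,341). I'll refine the stand and bin poses next.

```bash
python3 - <<'E'
from h import *
z=np.load('top0.npz');d=z['d'];im=z['im'].astype(int);W=world('top',d)
# stand: wood colour
R,G,B=im[...,0],im[...,1],im[...,2]
m=np.zeros(d.shape,bool);m[190:242,244:295]=1
m&=(R-B>40)&(W[...,2]>30)&(W[...,2]<50); w=W[m]
print('stand',m.sum(),np.median(w[:,2]),np.percentile(w[:,:2],[1,99],axis=0),cv2.minAreaRect(w[:,:2].astype(np.float32)))
m=np.zeros(d.shape,bool);m[186:206,140:206]=1; m&=(W[...,2]>100)&(W[...,2]<125)
w=W[m]; 
# bar: fit line RANSAC-ish
i=w[:,0]<500; w=w[i]
for _ in range(8):
    c=np.polyfit(w[:,1],w[:,0],1); r=w[:,0]-np.polyval(c,w[:,1]); w=w[abs(r)<max(8,1.5*r.std())]
print('bar n',len(w),c,np.degrees(np.arctan(c[0])),'y',w[:,1].min(),w[:,1].max(),'z',np.median(w[:,2]),'x mid',np.polyval(c,(w[:,1].min()+w[:,1].max())/2))
m=np.zeros(d.shape,bool);m[130:186,135:203]=1; m&=(W[...,2]>100)&(W[...,2]<120)
m=cv2.morphologyEx(m.astype(np.uint8),cv2.MORPH_OPEN,np.ones((9,9)))>0
print('lid',cv2.minAreaRect(W[m][:,:2].astype(np.float32)),np.median(W[m][:,2]))
E
```

```text
stand 1260 38.48640093705592 [[378.11924437  37.7346214 ]
 [480.23604847 143.12533692]] ((428.78448486328125, 89.4434814453125), (105.62227630615234, 108.03152465820312), 1.5023661851882935)
bar n 170 [-1.06508832e-01  5.23423361e+02] -6.079586475623409 y 305.37319192620146 421.5107515772577 z 113.67270756660173 x mid 484.7135810961922
lid ((602.122314453125, 377.8359375), (165.15953063964844, 165.46023559570312), 5.780637264251709) 109.04566422223206
```

arm_command(
  deltas=[
    {"dx":0.01,"dy":-0.015,"dz":0,"jaw":1},
    {"dx":0.03,"dy":-0.045,"dz":0},
    {"dx":0.05,"dy":-0.075,"dz":0},
    {"dx":0.07,"dy":-0.105,"dz":0},
    {"dx":0.09,"dy":-0.135,"dz":0},
    {"dx":0.11,"dy":-0.165,"dz":0},
    {"dx":0.13,"dy":-0.2,"dz":0},
    {"dx":0.15,"dy":-0.23,"dz":0},
    {"dx":0.17,"dy":-0.26,"dz":0},
    {"dx":0.19,"dy":-0.29,"dz":0},
    {"dx":0.202,"dy":-0.312,"dz":0},
    {"dx":0.208,"dy":-0.323,"dz":0},
    {"dx":0.208,"dy":-0.323,"dz":-0.02},
    {"dx":0.208,"dy":-0.323,"dz":-0.05},
    {"dx":0.208,"dy":-0.323,"dz":-0.08},
    {"dx":0.208,"dy":-0.323,"dz":-0.09},
    {"dx":0.208,"dy":-0.323,"dz":-0.09},
  ],
)

```text
invalid input at $.deltas[0]: expected keys dx, dy, dz, yaw, jaw
```

arm_command(
  deltas=[
    {"dx":0.01,"dy":-0.015,"dz":0,"yaw":0,"jaw":1},
    {"dx":0.03,"dy":-0.045,"dz":0,"yaw":0,"jaw":1},
    {"dx":0.05,"dy":-0.075,"dz":0,"yaw":0,"jaw":1},
    {"dx":0.07,"dy":-0.105,"dz":0,"yaw":0,"jaw":1},
    {"dx":0.09,"dy":-0.135,"dz":0,"yaw":0,"jaw":1},
    {"dx":0.11,"dy":-0.165,"dz":0,"yaw":0,"jaw":1},
    {"dx":0.13,"dy":-0.2,"dz":0,"yaw":0,"jaw":1},
    {"dx":0.15,"dy":-0.23,"dz":0,"yaw":0,"jaw":1},
    {"dx":0.17,"dy":-0.26,"dz":0,"yaw":0,"jaw":1},
    {"dx":0.19,"dy":-0.29,"dz":0,"yaw":0,"jaw":1},
    {"dx":0.202,"dy":-0.312,"dz":0,"yaw":0,"jaw":1},
    {"dx":0.208,"dy":-0.323,"dz":0,"yaw":0,"jaw":1},
    {"dx":0.208,"dy":-0.323,"dz":-0.02,"yaw":0,"jaw":1},
    {"dx":0.208,"dy":-0.323,"dz":-0.05,"yaw":0,"jaw":1},
    {"dx":0.208,"dy":-0.323,"dz":-0.08,"yaw":0,"jaw":1},
    {"dx":0.208,"dy":-0.323,"dz":-0.08,"yaw":0,"jaw":1},
    {"dx":0.208,"dy":-0.323,"dz":-0.08,"yaw":0,"jaw":1},
  ],
)

```text
clock: 1.8
eef_pos: [355.6, 310.4, 126.5]
tool_rot: [-3.141, -0.001, 2.913]
force: [0.2, 0.7, 1.4]
width: 85.3
gripper_force: 0.0
```

arm_command(
  deltas=[
    {"dx":0,"dy":0,"dz":-0.015,"yaw":0,"jaw":1},
    {"dx":0,"dy":0,"dz":-0.035,"yaw":0,"jaw":1},
    {"dx":0,"dy":0,"dz":-0.055,"yaw":0,"jaw":1},
    {"dx":0,"dy":0,"dz":-0.075,"yaw":0,"jaw":1},
    {"dx":0,"dy":0,"dz":-0.09,"yaw":0,"jaw":1},
    {"dx":0,"dy":0,"dz":-0.098,"yaw":0,"jaw":1},
    {"dx":0,"dy":0,"dz":-0.098,"yaw":0,"jaw":1},
    {"dx":0,"dy":0,"dz":-0.098,"yaw":0,"jaw":0.6},
    {"dx":0,"dy":0,"dz":-0.098,"yaw":0,"jaw":0.5},
    {"dx":0,"dy":0,"dz":-0.098,"yaw":0,"jaw":0.4},
    {"dx":0,"dy":0,"dz":-0.098,"yaw":0,"jaw":0.4},
    {"dx":0,"dy":0,"dz":-0.098,"yaw":0,"jaw":0.4},
    {"dx":0,"dy":0,"dz":-0.098,"yaw":0,"jaw":0.4},
    {"dx":0,"dy":0,"dz":-0.098,"yaw":0,"jaw":0.4},
  ],
)

```text
clock: 3.2
eef_pos: [355.7, 308.0, 29.8]
tool_rot: [-3.139, -0.0, 2.911]
force: [-1.3, -4.1, 12.9]
width: 48.8
gripper_force: 61.3
```

```bash
python3 - <<'E'
from h import *
im,d=shot('side','s1');t,_=shot('top','t1')
a=cv2.resize(im[120:250,100:290][:,:,::-1],(790,540));cv2.imwrite('pics/s1c.png',a)
b=cv2.resize(t[200:290,150:270][:,:,::-1],(720,540));cv2.imwrite('pics/t1c.png',b)
s=read_state();print(s['force'],s['width'])
E
```

```text
[-1.2753842  -4.04973646 12.09014627] 48.34027007548409
```

View pics/s1c.png

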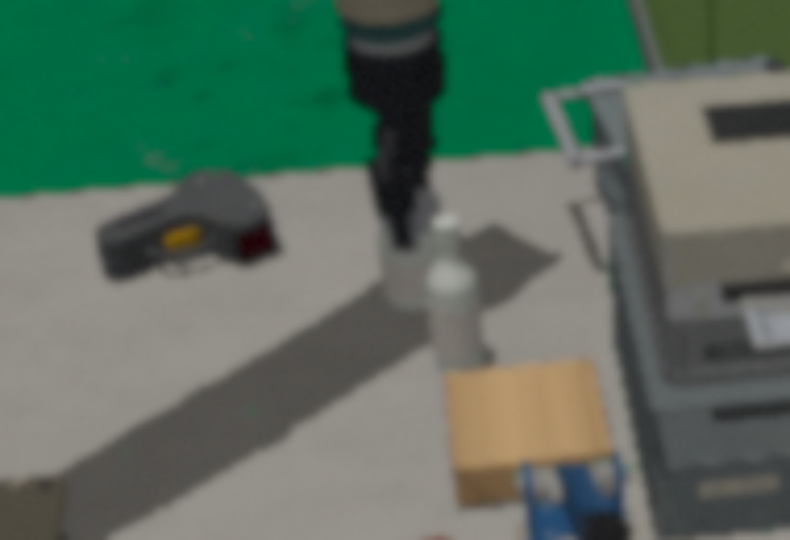

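The finger tip is around (402,245), roughly halfway up the jar, which spans (383–440, 200–305) and stands upright. The grip force is 61 N. I'll lift a little and check.

arm_command(
  deltas=[
    {"dx":0,"dy":0,"dz":0.002,"yaw":0,"jaw":0.4},
    {"dx":0,"dy":0,"dz":0.005,"yaw":0,"jaw":0.4},
    {"dx":0,"dy":0,"dz":0.01,"yaw":0,"jaw":0.4},
    {"dx":0,"dy":0,"dz":0.02,"yaw":0,"jaw":0.4},
    {"dx":0,"dy":0,"dz":0.03,"yaw":0,"jaw":0.4},
    {"dx":0,"dy":0,"dz":0.03,"yaw":0,"jaw":0.4},
    {"dx":0,"dy":0,"dz":0.03,"yaw":0,"jaw":0.4},
  ],
)

```text
clock: 4.0
eef_pos: [356.3, 310.2, 58.9]
tool_rot: [3.141, 0.001, 2.912]
force: [-0.2, 0.5, -3.0]
width: 48.3
gripper_force: 62.6
```

```bash
python3 - <<'E'
from h import *
im,d=shot('side','s2')
s=read_state();print(s['force'],s['torque'],s['width'],s['eef_pos'])
a=cv2.resize(im[145:225,160:260][:,:,::-1],(700,560),interpolation=cv2.INTER_CUBIC);cv2.imwrite('pics/s2c.png',a)
W=world('side',d)
w=W[150:215,180:225].reshape(-1,3)
w=w[(abs(w[:,0]-356)<40)&(abs(w[:,1]-308)<40)&(w[:,2]>10)]
for z in range(10,130,8):
    q=w[(w[:,2]>=z)&(w[:,2]<z+8)]
    if len(q)>2: print(z,len(q),np.round(np.percentile(q[:,:2],[5,50,95],axis=0)).tolist())
E
```

```text
[ 0.05417393  0.06109983 -2.49231485] [0.01291686 0.00827506 0.01242309] 48.34966003389016 [356.02301854 309.96335231  58.56435422]
26 6 [[336.0, 285.0], [351.0, 288.0], [363.0, 297.0]]
34 24 [[332.0, 282.0], [350.0, 287.0], [368.0, 297.0]]
42 26 [[332.0, 281.0], [352.0, 287.0], [371.0, 296.0]]
50 31 [[330.0, 280.0], [349.0, 287.0], [369.0, 299.0]]
58 29 [[335.0, 283.0], [354.0, 286.0], [372.0, 292.0]]
66 28 [[329.0, 280.0], [350.0, 285.0], [371.0, 301.0]]
74 33 [[332.0, 282.0], [352.0, 287.0], [378.0, 299.0]]
82 42 [[331.0, 282.0], [361.0, 291.0], [380.0, 305.0]]
90 22 [[335.0, 276.0], [362.0, 293.0], [377.0, 309.0]]
98 29 [[338.0, 271.0], [357.0, 280.0], [377.0, 302.0]]
106 49 [[336.0, 272.0], [361.0, 289.0], [377.0, 322.0]]
114 44 [[341.0, 275.0], [364.0, 300.0], [375.0, 336.0]]
122 9 [[345.0, 276.0], [367.0, 332.0], [373.0, 336.0]]
```

View pics/s2c.png

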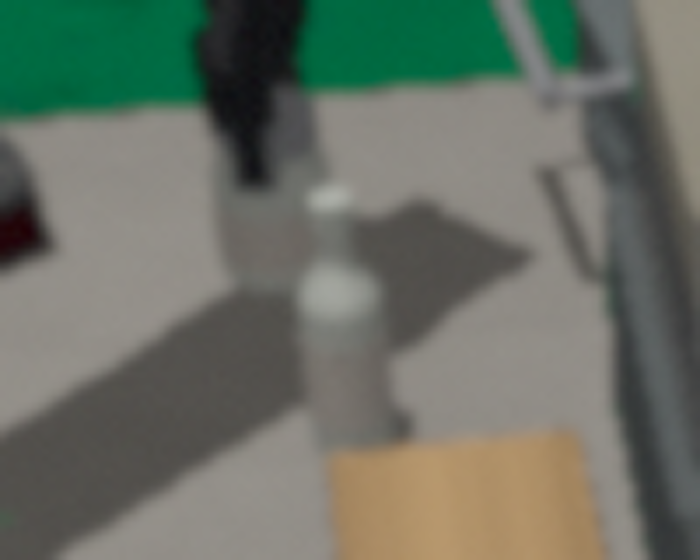

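The jar hangs clear of the bench: the crop shows it gripped at (250,185) with its lower edge at row 290, and the measured weight is about 2.5 N. Next I raise it over the flask to the stand.

arm_command(
  deltas=[
    {"dx":0,"dy":0,"dz":0.015,"yaw":0,"jaw":0.4},
    {"dx":0,"dy":0,"dz":0.04,"yaw":0,"jaw":0.4},
    {"dx":0,"dy":0,"dz":0.07,"yaw":0,"jaw":0.4},
    {"dx":0,"dy":0,"dz":0.1,"yaw":0,"jaw":0.4},
    {"dx":0,"dy":0,"dz":0.13,"yaw":0,"jaw":0.4},
    {"dx":0.003,"dy":-0.01,"dz":0.145,"yaw":0,"jaw":0.4},
    {"dx":0.01,"dy":-0.03,"dz":0.15,"yaw":0,"jaw":0.4},
    {"dx":0.02,"dy":-0.06,"dz":0.15,"yaw":0,"jaw":0.4},
    {"dx":0.03,"dy":-0.09,"dz":0.15,"yaw":0,"jaw":0.4},
    {"dx":0.04,"dy":-0.12,"dz":0.15,"yaw":0,"jaw":0.4},
    {"dx":0.05,"dy":-0.15,"dz":0.15,"yaw":0,"jaw":0.4},
    {"dx":0.06,"dy":-0.18,"dz":0.15,"yaw":0,"jaw":0.4},
    {"dx":0.068,"dy":-0.205,"dz":0.15,"yaw":0,"jaw":0.4},
    {"dx":0.072,"dy":-0.217,"dz":0.15,"yaw":0,"jaw":0.4},
    {"dx":0.073,"dy":-0.22,"dz":0.14,"yaw":0,"jaw":0.4},
    {"dx":0.073,"dy":-0.22,"dz":0.12,"yaw":0,"jaw":0.4},
    {"dx":0.073,"dy":-0.22,"dz":0.09,"yaw":0,"jaw":0.4},
    {"dx":0.073,"dy":-0.22,"dz":0.06,"yaw":0,"jaw":0.4},
    {"dx":0.073,"dy":-0.22,"dz":0.045,"yaw":0,"jaw":0.4},
    {"dx":0.073,"dy":-0.22,"dz":0.04,"yaw":0,"jaw":0.4},
  ],
)

```text
clock: 6.05
eef_pos: [426.9, 90.5, 96.1]
tool_rot: [-3.14, -0.005, 2.913]
force: [0.4, 0.3, -2.2]
width: 48.7
gripper_force: 63.0
```

```bash
python3 - <<'E'
from h import *
im,d=shot('side','s3')
s=read_state();print(s['force'],s['torque'],s['width'],s['eef_pos'])
a=cv2.resize(im[145:245,180:280][:,:,::-1],(600,600),interpolation=cv2.INTER_CUBIC);cv2.imwrite('pics/s3c.png',a)
W=world('side',d).reshape(-1,3)
w=W[(abs(W[:,0]-429)<45)&(abs(W[:,1]-89)<45)]
for z in range(44,150,8):
    q=w[(w[:,2]>=z)&(w[:,2]<z+8)]
    if len(q)>2: print(z,len(q),np.round(np.percentile(q[:,:2],[3,50,97],axis=0)).tolist())
E
```

```text
[ 0.03694489  0.50015862 -3.6171732 ] [-0.0279797  -0.02460558  0.00054542] 48.417467539842974 [427.41227046  90.42744482  96.50191162]
44 8 [[387.0, 50.0], [423.0, 71.0], [468.0, 114.0]]
60 3 [[408.0, 68.0], [434.0, 77.0], [449.0, 81.0]]
68 30 [[403.0, 63.0], [426.0, 66.0], [450.0, 83.0]]
76 46 [[399.0, 62.0], [423.0, 68.0], [452.0, 85.0]]
84 44 [[402.0, 62.0], [428.0, 68.0], [454.0, 83.0]]
92 47 [[400.0, 61.0], [424.0, 67.0], [451.0, 81.0]]
100 43 [[398.0, 61.0], [422.0, 66.0], [448.0, 91.0]]
108 47 [[401.0, 62.0], [425.0, 69.0], [452.0, 83.0]]
116 52 [[399.0, 63.0], [428.0, 69.0], [453.0, 90.0]]
124 43 [[402.0, 60.0], [434.0, 74.0], [450.0, 93.0]]
132 33 [[408.0, 53.0], [426.0, 63.0], [448.0, 83.0]]
140 45 [[404.0, 52.0], [424.0, 66.0], [447.0, 84.0]]
148 66 [[413.0, 53.0], [439.0, 81.0], [448.0, 113.0]]
```

View pics/s3c.png

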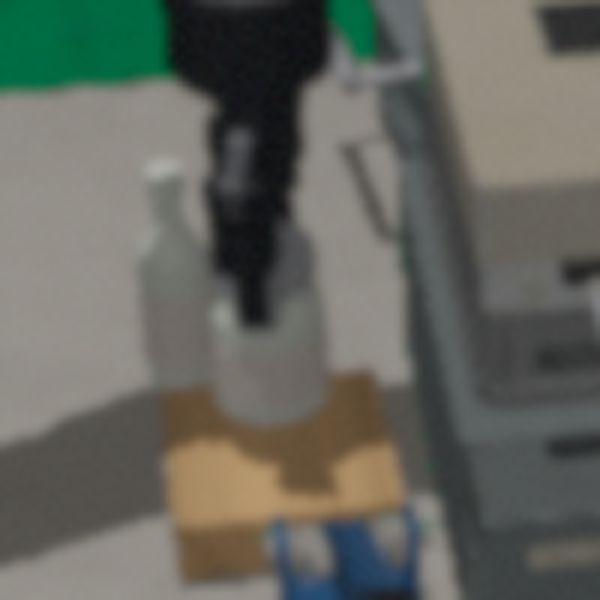

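The jar hangs upright above the stand: its body spans (213–325, 280–425) in the crop, and the flask has not moved. I'll lower it gently.

arm_command(
  deltas=[
    {"dx":0.001,"dy":-0.001,"dz":-0.005,"yaw":0,"jaw":0.4},
    {"dx":0.001,"dy":-0.001,"dz":-0.01,"yaw":0,"jaw":0.4},
    {"dx":0.001,"dy":-0.001,"dz":-0.015,"yaw":0,"jaw":0.4},
    {"dx":0.001,"dy":-0.001,"dz":-0.02,"yaw":0,"jaw":0.4},
    {"dx":0.001,"dy":-0.001,"dz":-0.022,"yaw":0,"jaw":0.4},
    {"dx":0.001,"dy":-0.001,"dz":-0.023,"yaw":0,"jaw":0.4},
    {"dx":0.001,"dy":-0.001,"dz":-0.023,"yaw":0,"jaw":0.4},
    {"dx":0.001,"dy":-0.001,"dz":-0.023,"yaw":0,"jaw":0.4},
  ],
)

```text
clock: 6.9
eef_pos: [430.2, 89.0, 75.6]
tool_rot: [3.141, 0.0, 2.912]
force: [-0.2, -0.0, -2.3]
width: 48.6
gripper_force: 63.0
```

arm_command(
  deltas=[
    {"dx":0,"dy":0,"dz":-0.001,"yaw":0,"jaw":0.4},
    {"dx":0,"dy":0,"dz":-0.002,"yaw":0,"jaw":0.4},
    {"dx":0,"dy":0,"dz":-0.003,"yaw":0,"jaw":0.4},
    {"dx":0,"dy":0,"dz":-0.0035,"yaw":0,"jaw":0.4},
    {"dx":0,"dy":0,"dz":-0.004,"yaw":0,"jaw":0.4},
    {"dx":0,"dy":0,"dz":-0.0045,"yaw":0,"jaw":0.4},
    {"dx":0,"dy":0,"dz":-0.0045,"yaw":0,"jaw":0.4},
  ],
)

```text
clock: 7.6
eef_pos: [430.0, 88.9, 70.8]
tool_rot: [-3.142, -0.0, 2.912]
force: [-0.3, -0.8, -2.9]
width: 48.7
gripper_force: 63.0
```

arm_command(
  deltas=[
    {"dx":0,"dy":0,"dz":-0.0005,"yaw":0,"jaw":0.4},
    {"dx":0,"dy":0,"dz":-0.001,"yaw":0,"jaw":0.4},
    {"dx":0,"dy":0,"dz":-0.0015,"yaw":0,"jaw":0.4},
    {"dx":0,"dy":0,"dz":-0.0015,"yaw":0,"jaw":0.4},
  ],
)

```text
clock: 8.0
eef_pos: [430.2, 89.0, 69.9]
tool_rot: [3.141, 0.0, 2.912]
force: [-1.1, -0.9, 4.7]
width: 48.1
gripper_force: 64.2
```

The force shows contact, so I open the jaws and retreat straight up.

arm_command(
  deltas=[
    {"dx":0,"dy":0,"dz":0,"yaw":0,"jaw":0.6},
    {"dx":0,"dy":0,"dz":0,"yaw":0,"jaw":0.7},
    {"dx":0,"dy":0,"dz":0,"yaw":0,"jaw":0.9},
    {"dx":0,"dy":0,"dz":0,"yaw":0,"jaw":0.9},
    {"dx":0,"dy":0,"dz":0,"yaw":0,"jaw":0.9},
    {"dx":0,"dy":0,"dz":0,"yaw":0,"jaw":0.9},
    {"dx":0,"dy":0,"dz":0.005,"yaw":0,"jaw":0.9},
    {"dx":0,"dy":0,"dz":0.015,"yaw":0,"jaw":0.9},
    {"dx":0,"dy":0,"dz":0.03,"yaw":0,"jaw":0.9},
    {"dx":0,"dy":0,"dz":0.05,"yaw":0,"jaw":0.9},
    {"dx":0,"dy":0,"dz":0.08,"yaw":0,"jaw":0.9},
    {"dx":0,"dy":0,"dz":0.11,"yaw":0,"jaw":0.9},
    {"dx":0,"dy":0,"dz":0.14,"yaw":0,"jaw":0.9},
    {"dx":0,"dy":0,"dz":0.15,"yaw":0,"jaw":0.9},
  ],
)

```text
clock: 9.4
eef_pos: [431.6, 89.3, 222.8]
tool_rot: [3.139, 0.005, 2.912]
force: [-0.1, 0.5, -1.6]
width: 76.9
gripper_force: 0.0
```

arm_command(
  deltas=[
    {"dx":-0.002,"dy":0.015,"dz":0,"yaw":-3,"jaw":0.9},
    {"dx":-0.005,"dy":0.04,"dz":0,"yaw":-8,"jaw":0.8},
    {"dx":-0.008,"dy":0.065,"dz":0,"yaw":-14,"jaw":0.6},
    {"dx":-0.01,"dy":0.09,"dz":0,"yaw":-20,"jaw":0.35},
    {"dx":-0.01,"dy":0.115,"dz":0,"yaw":-26,"jaw":0.35},
    {"dx":-0.01,"dy":0.14,"dz":0,"yaw":-32,"jaw":0.35},
    {"dx":-0.01,"dy":0.165,"dz":0,"yaw":-38,"jaw":0.35},
    {"dx":-0.005,"dy":0.19,"dz":0,"yaw":-44,"jaw":0.35},
    {"dx":0.005,"dy":0.215,"dz":0,"yaw":-50,"jaw":0.35},
    {"dx":0.02,"dy":0.24,"dz":0,"yaw":-56,"jaw":0.35},
    {"dx":0.038,"dy":0.26,"dz":0,"yaw":-62,"jaw":0.35},
    {"dx":0.05,"dy":0.272,"dz":0,"yaw":-67,"jaw":0.35},
    {"dx":0.055,"dy":0.275,"dz":0,"yaw":-70.7,"jaw":0.35},
    {"dx":0.055,"dy":0.275,"dz":-0.02,"yaw":-70.7,"jaw":0.35},
    {"dx":0.055,"dy":0.275,"dz":-0.04,"yaw":-70.7,"jaw":0.35},
    {"dx":0.055,"dy":0.275,"dz":-0.06,"yaw":-70.7,"jaw":0.35},
    {"dx":0.055,"dy":0.275,"dz":-0.06,"yaw":-70.7,"jaw":0.35},
    {"dx":0.055,"dy":0.275,"dz":-0.06,"yaw":-70.7,"jaw":0.35},
  ],
)

```text
clock: 11.2
eef_pos: [484.8, 363.7, 159.4]
tool_rot: [-3.141, 0.0, 1.678]
force: [0.8, 0.3, 0.4]
width: 29.7
gripper_force: 0.0
```

```bash
python3 - <<'E'
from h import *
im,d=shot('side','s4');t,td=shot('top','t4')
s=read_state();print(np.round(s['qpos'],2),s['width'],s['eef_pos'],s['tool_rot'],s['force'])
a=cv2.resize(im[100:240,180:290][:,:,::-1],(440,560),interpolation=cv2.INTER_CUBIC)
b=cv2.resize(t[150:240,135:195][:,:,::-1],(360,540),interpolation=cv2.INTER_CUBIC); b=cv2.copyMakeBorder(b,0,20,0,0,cv2.BORDER_CONSTANT)
cv2.imwrite('pics/m4.png',np.hstack([a,b]))
W=world('top',td).reshape(-1,3);w=W[(abs(W[:,0]-429)<40)&(abs(W[:,1]-89)<40)&(W[:,2]>110)&(W[:,2]<140)]
print('jar',len(w),cv2.minEnclosingCircle(w[:,:2].astype(np.float32)),np.median(w,0))
E
```

```text
[-0.91  0.64  0.36  1.7  -0.28  0.85 -0.32] 29.982454422098908 [485.68769118 364.24355976 160.51962536] [ 3.14007354e+00 -8.82810617e-04  1.67776953e+00] [ 0.14112634 -0.42348653 -0.24721675]
jar 242 ((432.2406311035156, 92.42252349853516), 24.503149032592773) [433.1888493   91.38875024 123.43378945]
```

View pics/m4.png

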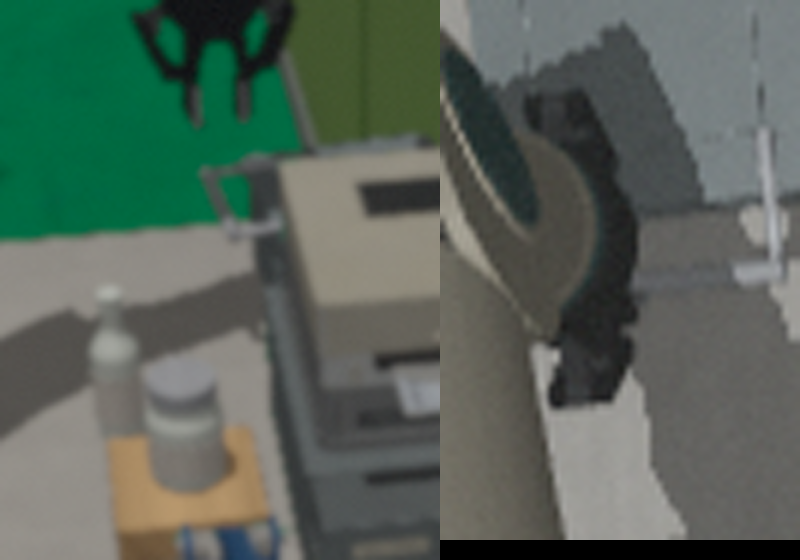

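On the left, the jar stands on the stand at (185,430), about 4 mm off centre. The open fingers at (195,120) and (243,115) sit over the middle of the bar, which runs from (205,170) to (235,235). I'll descend around it.

arm_command(
  deltas=[
    {"dx":0,"dy":0,"dz":-0.01,"yaw":0,"jaw":0.35},
    {"dx":0,"dy":0,"dz":-0.02,"yaw":0,"jaw":0.35},
    {"dx":0,"dy":0,"dz":-0.03,"yaw":0,"jaw":0.35},
    {"dx":0,"dy":0,"dz":-0.04,"yaw":0,"jaw":0.35},
    {"dx":0,"dy":0,"dz":-0.045,"yaw":0,"jaw":0.35},
    {"dx":0,"dy":0,"dz":-0.05,"yaw":0,"jaw":0.35},
    {"dx":0,"dy":0,"dz":-0.05,"yaw":0,"jaw":0.35},
  ],
)

```text
clock: 12.0
eef_pos: [484.7, 363.7, 108.6]
tool_rot: [-3.141, 0.001, 1.678]
force: [0.1, 0.4, -0.1]
width: 29.8
gripper_force: 0.0
```

arm_command(
  deltas=[
    {"dx":0,"dy":0,"dz":-0.006,"yaw":0,"jaw":0.35},
    {"dx":0,"dy":0,"dz":-0.012,"yaw":0,"jaw":0.35},
    {"dx":0,"dy":0,"dz":-0.018,"yaw":0,"jaw":0.35},
    {"dx":0,"dy":0,"dz":-0.018,"yaw":0,"jaw":0.35},
    {"dx":0,"dy":0,"dz":-0.018,"yaw":0,"jaw":0.2},
    {"dx":0,"dy":0,"dz":-0.018,"yaw":0,"jaw":0.1},
    {"dx":0,"dy":0,"dz":-0.018,"yaw":0,"jaw":0.05},
    {"dx":0,"dy":0,"dz":-0.018,"yaw":0,"jaw":0.05},
    {"dx":0,"dy":0,"dz":-0.018,"yaw":0,"jaw":0.05},
    {"dx":0,"dy":0,"dz":-0.018,"yaw":0,"jaw":0.05},
  ],
)

```text
clock: 13.0
eef_pos: [485.1, 364.0, 91.5]
tool_rot: [3.141, -0.0, 1.678]
force: [0.9, 0.0, -0.1]
width: 4.0
gripper_force: 0.0
```

The fingers closed on nothing. This fits the jar, which was gripped at its lid (48 mm) and not its body, so the real fingertips seem higher than stated. I'll measure them.

```bash
python3 - <<'E'
from h import *
im,d=shot('side','s5')
s=read_state();print(s['width'],s['eef_pos'],s['force'])
a=cv2.resize(im[100:180,200:260][:,:,::-1],(450,600),interpolation=cv2.INTER_CUBIC);cv2.imwrite('pics/s5.png',a)
# earlier open pose, s4 (eef 485.7,364.2,160.5): lowest finger points
for tag,z0 in(('s4',160.5),('s5',91.5)):
    D=np.load(tag+'.npz');W=world('side',D['d']);dark=D['im'].max(2)<200
    m=(abs(W[...,0]-485)<40)&(abs(W[...,1]-364)<25)&(W[...,2]>z0-40)
    v,u=np.where(m);w=W[m];o=np.argsort(w[:,2])[:14]
    print(tag,len(w));[print(v[i],u[i],np.round(w[i]),D['im'][v[i],u[i]]) for i in o]
E
```

```text
4.362080184749486 [485.06484599 363.94888885  91.49001639] [0.03943257 0.63662956 0.6845385 ]
s4 1032
132 228 [464. 354. 187.] [12 96 63]
130 239 [501. 356. 190.] [19 91 59]
130 241 [507. 355. 190.] [36 89 64]
131 228 [465. 355. 190.] [38 87 64]
131 230 [471. 352. 191.] [31 85 60]
131 229 [468. 352. 191.] [48 83 66]
128 238 [499. 369. 191.] [ 0 84 52]
130 240 [504. 351. 192.] [38 87 63]
127 238 [499. 372. 193.] [ 1 76 48]
128 242 [511. 362. 193.] [33 76 55]
129 239 [501. 355. 194.] [29 78 55]
130 230 [471. 351. 195.] [44 81 63]
129 240 [504. 353. 195.] [50 71 60]
130 228 [465. 351. 195.] [48 75 61]
s5 1073
164 247 [524. 365.  54.] [56 60 61]
162 246 [521. 375.  56.] [53 57 58]
160 246 [522. 381.  61.] [52 56 56]
159 245 [520. 388.  61.] [66 68 69]
161 246 [521. 373.  62.] [53 56 57]
162 247 [524. 365.  62.] [51 55 56]
165 248 [525. 343.  62.] [63 67 68]
163 247 [523. 356.  63.] [54 59 58]
159 246 [522. 378.  66.] [62 64 65]
164 248 [525. 342.  67.] [60 64 64]
161 247 [524. 359.  69.] [53 57 57]
160 247 [524. 363.  71.] [53 58 58]
159 247 [525. 369.  72.] [59 63 64]
153 245 [518. 366.  97.] [54 57 58]
```

View pics/s5.png

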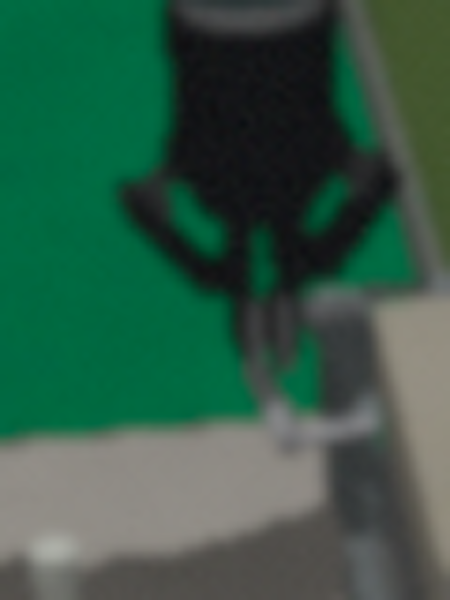

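The side crop shows the closed fingers ending at (285,365), beside and above the bar, whose near corner is at (285,435). Depth also puts the open tips about 30 mm above the reported TCP, so I need to go roughly 25 mm deeper. I'll rise, reopen and descend in steps.

arm_command(
  deltas=[
    {"dx":0,"dy":0,"dz":0.01,"yaw":0,"jaw":0.05},
    {"dx":0,"dy":0,"dz":0.015,"yaw":0,"jaw":0.2},
    {"dx":0,"dy":0,"dz":0.015,"yaw":0,"jaw":0.35},
    {"dx":0,"dy":0,"dz":0.015,"yaw":0,"jaw":0.35},
    {"dx":0,"dy":0,"dz":0.01,"yaw":0,"jaw":0.35},
    {"dx":0,"dy":0,"dz":0.005,"yaw":0,"jaw":0.35},
    {"dx":0,"dy":0,"dz":0,"yaw":0,"jaw":0.35},
    {"dx":0,"dy":0,"dz":-0.004,"yaw":0,"jaw":0.35},
    {"dx":0,"dy":0,"dz":-0.008,"yaw":0,"jaw":0.35},
    {"dx":0,"dy":0,"dz":-0.012,"yaw":0,"jaw":0.35},
    {"dx":0,"dy":0,"dz":-0.012,"yaw":0,"jaw":0.35},
  ],
)

```text
clock: 14.15
eef_pos: [484.6, 363.7, 78.7]
tool_rot: [-3.141, 0.001, 1.678]
force: [0.2, 0.1, -0.3]
width: 29.6
gripper_force: 0.0
```

arm_command(
  deltas=[
    {"dx":0,"dy":0,"dz":-0.004,"yaw":0,"jaw":0.35},
    {"dx":0,"dy":0,"dz":-0.008,"yaw":0,"jaw":0.35},
    {"dx":0,"dy":0,"dz":-0.012,"yaw":0,"jaw":0.35},
    {"dx":0,"dy":0,"dz":-0.012,"yaw":0,"jaw":0.35},
    {"dx":0,"dy":0,"dz":-0.012,"yaw":0,"jaw":0.25},
    {"dx":0,"dy":0,"dz":-0.012,"yaw":0,"jaw":0.18},
    {"dx":0,"dy":0,"dz":-0.012,"yaw":0,"jaw":0.12},
    {"dx":0,"dy":0,"dz":-0.012,"yaw":0,"jaw":0.05},
    {"dx":0,"dy":0,"dz":-0.012,"yaw":0,"jaw":0.05},
    {"dx":0,"dy":0,"dz":-0.012,"yaw":0,"jaw":0.05},
  ],
)

```text
clock: 15.15
eef_pos: [481.5, 363.6, 67.1]
tool_rot: [-3.135, 0.001, 1.679]
force: [-5.5, -1.1, 2.3]
width: 10.3
gripper_force: 58.4
```

The bar is held at 58 N, with the bar about 3.5 mm nearer than I estimated. I'll raise it along the arc to about 0.6 rad and check.

arm_command(
  deltas=[
    {"dx":-0.0035,"dy":0,"dz":0.004,"yaw":0,"jaw":0.05},
    {"dx":-0.003,"dy":0,"dz":0.012,"yaw":0,"jaw":0.05},
    {"dx":-0.0025,"dy":0,"dz":0.02,"yaw":0,"jaw":0.05},
    {"dx":-0.001,"dy":0,"dz":0.03,"yaw":0,"jaw":0.05},
    {"dx":0.0005,"dy":0.0005,"dz":0.0397,"yaw":0,"jaw":0.05},
    {"dx":0.0027,"dy":0.0007,"dz":0.0495,"yaw":0,"jaw":0.05},
    {"dx":0.0053,"dy":0.001,"dz":0.0591,"yaw":0,"jaw":0.05},
    {"dx":0.0086,"dy":0.0013,"dz":0.0686,"yaw":0,"jaw":0.05},
    {"dx":0.0122,"dy":0.0017,"dz":0.0779,"yaw":0,"jaw":0.05},
    {"dx":0.0163,"dy":0.0021,"dz":0.087,"yaw":0,"jaw":0.05},
    {"dx":0.0208,"dy":0.0026,"dz":0.0959,"yaw":0,"jaw":0.05},
    {"dx":0.0258,"dy":0.0031,"dz":0.1045,"yaw":0,"jaw":0.05},
    {"dx":0.0312,"dy":0.0037,"dz":0.1129,"yaw":0,"jaw":0.05},
    {"dx":0.0312,"dy":0.0037,"dz":0.1129,"yaw":0,"jaw":0.05},
    {"dx":0.0312,"dy":0.0037,"dz":0.1129,"yaw":0,"jaw":0.05},
  ],
)

```text
clock: 16.65
eef_pos: [514.7, 367.3, 181.1]
tool_rot: [-3.138, 0.0, 1.678]
force: [-7.1, -3.7, 2.3]
width: 9.4
gripper_force: 58.7
```

```bash
python3 - <<'E'
from h import *
im,d=shot('side','s6');t,td=shot('top','t6')
s=read_state();print(s['width'],s['eef_pos'],s['force'],s['gripper_force'],s['clock'])
a=cv2.resize(im[90:190,200:275][:,:,::-1],(450,600),interpolation=cv2.INTER_CUBIC);cv2.imwrite('pics/s6.png',a)
W=world('top',td); w=W[120:200,130:210].reshape(-1,3)
w=w[(w[:,2]>125)&(w[:,2]<270)&(w[:,0]>500)&(w[:,0]<690)&(w[:,1]>385)&(w[:,1]<465)]
# lid angle: fit slope in bin x
c,s6=np.cos(.106),np.sin(.106); xb=c*w[:,0]+s6*w[:,1]
for _ in range(6):
    p=np.polyfit(xb,w[:,2],1); r=w[:,2]-np.polyval(p,xb); k=abs(r)<max(6,2*r.std()); xb,w=xb[k],w[k]
print(len(w),'lid angle',np.arctan(-p[0]),r.std())
E
```

```text
9.713905760555617 [514.51873332 367.34636747 180.94458447] [-8.06681388 -2.62461601  3.25237984] 58.68526875972748 16.75
415 lid angle 0.5890086976272352 2.153718154336777
```

View pics/s6.png

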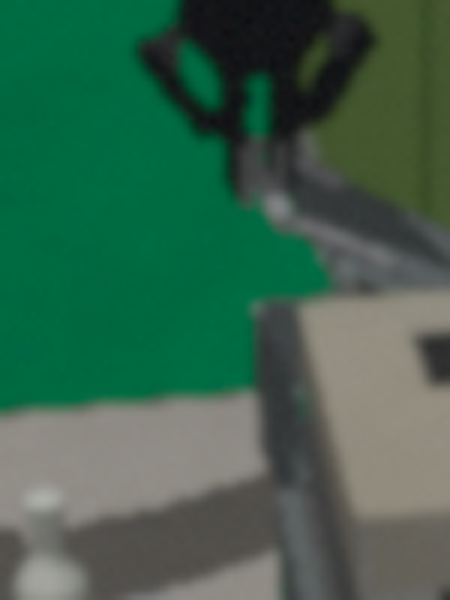

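The lid is at 0.59 rad by depth, matching the plan, with the bar held at (270,200) in the crop. I continue past the balance point to about 1.04 rad.

arm_command(
  deltas=[
    {"dx":0.004,"dy":0.0006,"dz":0.0081,"yaw":0,"jaw":0.05},
    {"dx":0.01,"dy":0.0013,"dz":0.0159,"yaw":0,"jaw":0.05},
    {"dx":0.0167,"dy":0.002,"dz":0.0234,"yaw":0,"jaw":0.05},
    {"dx":0.0236,"dy":0.0027,"dz":0.0306,"yaw":0,"jaw":0.05},
    {"dx":0.0309,"dy":0.0035,"dz":0.0374,"yaw":0,"jaw":0.05},
    {"dx":0.0386,"dy":0.0043,"dz":0.0438,"yaw":0,"jaw":0.05},
    {"dx":0.0465,"dy":0.0052,"dz":0.0498,"yaw":0,"jaw":0.05},
    {"dx":0.0547,"dy":0.006,"dz":0.0554,"yaw":0,"jaw":0.05},
    {"dx":0.0615,"dy":0.0068,"dz":0.0596,"yaw":0,"jaw":0.05},
    {"dx":0.0615,"dy":0.0068,"dz":0.0596,"yaw":0,"jaw":0.05},
    {"dx":0.0615,"dy":0.0068,"dz":0.0596,"yaw":0,"jaw":0.05},
    {"dx":0.0615,"dy":0.0068,"dz":0.0596,"yaw":0,"jaw":0.05},
  ],
)

```text
clock: 17.95
eef_pos: [579.0, 374.8, 244.0]
tool_rot: [3.138, -0.002, 1.678]
force: [-6.7, -3.8, 10.5]
width: 9.5
gripper_force: 61.2
```

```bash
cat > ang.py <<'E'
from h import *
t,td=shot('top','t7')
s=read_state();print(s['width'],s['eef_pos'],s['force'],s['gripper_force'],s['clock'])
W=world('top',td); w=W[110:200,120:210].reshape(-1,3)
w=w[(w[:,2]>130)&(w[:,2]<290)&(w[:,0]>500)&(w[:,0]<700)&(w[:,1]>385)&(w[:,1]<468)]
c,s6=np.cos(.106),np.sin(.106); xb=c*w[:,0]+s6*w[:,1]
for _ in range(6):
    p=np.polyfit(xb,w[:,2],1); r=w[:,2]-np.polyval(p,xb); k=abs(r)<max(6,2*r.std()); xb,w=xb[k],w[k]
print(len(w),'lid angle',np.arctan(-p[0]),r.std())
w=W.reshape(-1,3);w=w[(abs(w[:,0]-429)<40)&(abs(w[:,1]-89)<40)&(w[:,2]>110)&(w[:,2]<140)]
print('jar',len(w),np.median(w,0))
E
python3 ang.py
```

```text
9.709447073885885 [578.9882244  374.75122219 243.99406555] [-5.53763394 -3.17053612 10.46848582] 61.236743330955505 18.0
72 lid angle 1.0426967637082016 1.5524446193589818
jar 239 [433.21735668  91.37092081 123.32118589]
```

Depth puts the lid at 1.04 rad, past balance. I ease it back to about 0.82.

arm_command(
  deltas=[
    {"dx":-0.0034,"dy":-0.0004,"dz":-0.002,"yaw":0,"jaw":0.05},
    {"dx":-0.0069,"dy":-0.0007,"dz":-0.0042,"yaw":0,"jaw":0.05},
    {"dx":-0.0102,"dy":-0.0011,"dz":-0.0064,"yaw":0,"jaw":0.05},
    {"dx":-0.0135,"dy":-0.0014,"dz":-0.0087,"yaw":0,"jaw":0.05},
    {"dx":-0.0167,"dy":-0.0018,"dz":-0.011,"yaw":0,"jaw":0.05},
    {"dx":-0.02,"dy":-0.0021,"dz":-0.0134,"yaw":0,"jaw":0.05},
    {"dx":-0.023,"dy":-0.0024,"dz":-0.0159,"yaw":0,"jaw":0.05},
    {"dx":-0.0261,"dy":-0.0028,"dz":-0.0184,"yaw":0,"jaw":0.05},
    {"dx":-0.0306,"dy":-0.0033,"dz":-0.0222,"yaw":0,"jaw":0.05},
    {"dx":-0.033,"dy":-0.0035,"dz":-0.0243,"yaw":0,"jaw":0.05},
    {"dx":-0.035,"dy":-0.0037,"dz":-0.0263,"yaw":0,"jaw":0.05},
    {"dx":-0.035,"dy":-0.0037,"dz":-0.0263,"yaw":0,"jaw":0.05},
    {"dx":-0.035,"dy":-0.0037,"dz":-0.0263,"yaw":0,"jaw":0.05},
    {"dx":-0.035,"dy":-0.0037,"dz":-0.0263,"yaw":0,"jaw":0.05},
    {"dx":-0.035,"dy":-0.0037,"dz":-0.0263,"yaw":0,"jaw":0.05},
  ],
)

```text
clock: 19.5
eef_pos: [543.8, 370.8, 216.3]
tool_rot: [3.139, -0.001, 1.678]
force: [-5.0, -4.8, 6.8]
width: 9.7
gripper_force: 62.2
```

```bash
python3 ang.py
```

```text
9.322585292305748 [543.83904865 370.81016373 216.32935777] [-5.5449315  -2.98011069  5.75806363] 62.162325382232666 19.55
183 lid angle 0.8278648718495246 1.883972658475198
jar 239 [433.19595951  91.38494109 123.57507039]
```

```bash
python3 -c "
from cell import finish_job
print(finish_job())"
```

```text
the job is handed in; nothing more can be done
None
```

The jar is standing on the plywood stand about 4 mm off its centre, and the lid, raised to 1.04 rad and eased back, is held by its bar at about 0.83 rad; I handed the job in at about 20 s.

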